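Put a cleaned gas hob back together and try its igniter

TASK

The hob has just been cleaned and its loose parts lie on the chopping board: get it ready for use again. Stand the spice jars that were left on the hob upright in the wooden tray, seat the burner crown on the bare front burner and the cap on top of it, and push both knobs fully home on their spindles with their pointers at the off marks. Only then press the igniter button fully down and let it go; leave the bowl and the mug where they are.

Things in the scene. Friction and masses are not known exactly. Their poses are not given: they have to be found in the camera images.
- hob: built-in gas hob, fixed: black glass plate 510 (x) by 290 (y), top 8 mm above the worktop. Origin: centre of its underside on the worktop; its front edge with the controls is at -x (toward the robot), +x leads to its rear. Front burner (bare) 65 mm before the origin; rear burner 135 mm behind it, complete, 32 mm high over the glass, 88 across
- burner (a point): front burner base: aluminium disc 50 mm across and 6 mm high on the glass, with a brass boss in its middle, 25 mm across, 8 mm high, bevelled at the top. The point is the centre of the disc's top face (14 mm above the worktop), where the crown's origin comes when seated
- spindle_left (a point): left (+y) valve spindle of the hob: fixed brass square 10 mm wide, 12 tall, its top 2 mm stepped in to 8 wide, sides parallel to the hob's x and y. Point: centre of its foot on the glass, where a knob's origin comes when fully home (skirt on the glass). Axes as the hob's: +x points to the off mark, a white dot on the glass 34 mm away
- spindle_right (a point): right (-y) valve spindle of the hob: fixed brass square 10 mm wide, 12 tall, its top 2 mm stepped in to 8 wide, sides parallel to the hob's x and y. Point: centre of its foot on the glass, where a knob's origin comes when fully home (skirt on the glass). Axes as the hob's: +x points to the off mark, a white dot on the glass 34 mm away
- igniter (a joint): travel of the spark igniter button, m: 0 up, 0.006 fully down; springs back, about 5 N when fully down
- igniter_top (a point): centre of the top of the round igniter button, 24 mm across, between the two spindles; it is pressed straight down; the point lies 22 mm above the glass and 10 mm above the button's round steel housing (40 mm across, 12 mm high); fully down it still stands 4 mm proud of the housing
- knob_a: metal hob knob, 32 mm tall: round skirt 42 across, 14 high, on it a straight grip bar along x, 40 long, 14 wide, 18 high; the bar's +x end is the pointer (black line on that half of the top and down the end). Square bore underneath, 11.6 wide, 12.5 deep, sides parallel to x and y. Origin: centre of the underside, z up; starts bore down on the board. 60 g. Both knobs alike, fit either spindle
- knob_b: metal hob knob, 32 mm tall: round skirt 42 across, 14 high, on it a straight grip bar along x, 40 long, 14 wide, 18 high; the bar's +x end is the pointer (black line on that half of the top and down the end). Square bore underneath, 11.6 wide, 12.5 deep, sides parallel to x and y. Origin: centre of the underside, z up; starts bore down on the board. 60 g. Both knobs alike, fit either spindle
- knob_a_pointer (a point): pointer end of knob_a, top edge of its bar: 20 mm along its +x from its axis, 32 mm above its underside
- knob_b_pointer (a point): the same point of knob_b
- crown: burner crown (flame spreader): aluminium ring with slots round its rim, 54 mm outside and 31 mm inside diameter, 16 mm high; fits over the burner's boss. Origin: centre of the underside. 90 g
- cap: burner cap: black enamelled disc 60 mm across and 10 mm thick (straight rim 6 mm high, then bevelled), with a spigot 26 mm across and 5 mm long underneath, on which it rests; the spigot drops into the crown's hole. Origin: centre of the spigot's underside, so seated it stands 11 mm above the crown's origin. 120 g
- board: wooden chopping board 270 (x) by 250 (y), 12 mm thick, fixed; origin: centre of its underside
- tray: open wooden tray, fixed, 260 (x) by 110 (y) outside, walls 6 mm thick and 24 mm high, floor 6 mm thick; origin: centre of its underside; lies on the other side of the hob from the board
- jar1: spice jar, amber glass with steel lid, 44 mm diameter, 95 mm tall, upright; origin: centre of the underside; about 160 g; stands somewhere on the hob glass at the start. Two to four of the four jars are there; absent ones are None
- jar2: spice jar, amber glass with steel lid, 44 mm diameter, 95 mm tall, upright; origin: centre of the underside; about 160 g; stands somewhere on the hob glass at the start. Two to four of the four jars are there; absent ones are None
- jar3: spice jar, amber glass with steel lid, 44 mm diameter, 95 mm tall, upright; origin: centre of the underside; about 160 g; stands somewhere on the hob glass at the start. Two to four of the four jars are there; absent ones are None
- jar4: spice jar, amber glass with steel lid, 44 mm diameter, 95 mm tall, upright; origin: centre of the underside; about 160 g; stands somewhere on the hob glass at the start. Two to four of the four jars are there; absent ones are None
- bowl: wooden bowl, bystander, 150 mm across, 60 high; origin: centre of the underside
- mug: white mug, bystander, 80 mm across, 90 high; origin: centre of the underside

How it is judged:
By the outcome, as a careful person would: the job done as asked, in the order asked, and still so for the second after the job is handed in, with the robot touching nothing.
Of jar1, jar2, jar3, jar4 only 2 to 4 are there at a start; the rules pass over those that are not, and their reading is None.
At some moment in a run one of knob_a, knob_b, crown, cap may be knocked a few centimetres aside while the robot is not near it.
It also fails if it takes over 210 s, if anything falls off the work surface, if the arm or the gripper's body presses on something with over 40 N, if the wrist force passes 120 N, or if a joint passes its speed limit or range.

ROBOT

A 6-joint arm with a two-finger parallel gripper is mounted at the origin on the work surface. World frame = base frame: x ahead of the robot, y to its left, z up, the work surface at z = 0. Lengths are in m, angles in rad, forces in N, time in s.
With the tool pointing down it reaches from about 0.35 to 0.85 m from the base axis. Payload 8.1 kg.
Tool frame: the origin (TCP) lies on the centre line of the jaws, within the pads' length; the fingertips stand 22 mm ahead of it and the grasp point (between the pads) lies 3 mm ahead of it (tip_extent is the distance from the TCP to the fingertips, in m); z points along the fingers, y is the line along which they close (so a half turn about z gives the same grasp; the last joint's range is limited). The gripper opens to 85 mm and grips with 20 to 120 N. Pads are 22 mm wide; open, the fingers measure 114 mm over their backs; the gripper's body (76 mm by 85 mm) begins 54 mm behind the grasp point. The pads swing forward as they close: fully open they stand 13 mm farther back than shut.
Start: joints at [-1.402, 0.13, 1.488, -0, 1.523, -0.085], TCP at [0.151, -0.581, 0.253] pointing down, gripper open.
Joint ranges: [-2.96, 2.96], [-0.89, 2.26], [0.02, 2.5], [-1.34, 4.48], [0, 2.73], [-2.66, 2.66]. Speed limits (rad/s): [2.39, 2.39, 2.79, 3.14, 3.14, 3.14].

INTERFACE

Orientations are given as a unit quaternion [w, x, y, z].
In Python, from cell import * gives the robot as it stands.
- The arm moves only by the shell command python3 -m creep 'ROWS'. ROWS is JSON, a list that holds one entry, the list of rows, each a list of 5 numbers: the opening, from 0 (shut) to 1 (fully open), then the shift along the tool's x, y, z as a fraction of full scale, then the turn about the tool's z as a fraction of full scale. A call has 1 to 20 rows; each row shifts and turns the commanded pose from where the row before left it, along the tool's axes as they then stand; what a row does not reach is not made up. Full scale, the value 1, is 20 mm for a shift and 0.12 rad for a turn. A row lasts 1/10 s, in which the tool goes at most 50 mm and 8.59 degrees, less where a joint would pass 70% of its speed; a pose out of reach is approached as far as the arm can. A call with a number of a shift or a turn outside -1 to 1 is refused whole. A call with a gripper value outside its range is refused whole. The fingers move at their own pace and stop on an object; the grip force is fixed at half the most. Time passes only in rows, so rows that do not move let the fingers close. It gives the time, the measured TCP pose, the force, the opening and the grip force at its end, in the units of the state.
- state(): the state, without advancing time (a new reading comes with each control period).
- grab_frame(name): name is "scene" or "top"; returns a dict with "frame" (384x512x3 uint8, blue, green, red), "z_map" (384x512 float32, m along the optical axis (not along the pixel's ray), 0 where there is no reading), "camera_matrix" (3x3 intrinsics, pixels), "rvec" (rotation vector, rad) and "tvec" (3), from world to camera coordinates, as OpenCV has them. Camera axes: x right, y down, z forward; pixel columns grow to the right and rows downward; lengths in m; the calibration is good to about 2 mm. A picture is of the moment at which its call begins.
- job_done(): hands the job in; it is judged then, once.
The state is a dict: "time_s": time; "joint_positions": joint angles; "joint_vel": joint speeds; "joint_efforts": joint torques, N m; "tcp_pos": TCP position; "ee_rot": TCP orientation; "contact_force": force on the tool from outside, world axes, zero at the start; "torque": the same for the moment, N m; "finger_gap": finger opening in m; "finger_force": force on a finger pad.
Only numpy, scipy, OpenCV 4.12 (cv2) and the standard library are available. Lean on these libraries where they do the work, as an engineer would, in place of code of your own. Each camera call takes 0.05 s, during which the arm holds its last target. There are 200 camera calls.

## Working session

There is one attempt and no reset: what is moved stays moved. The work goes in short steps, Python scripts to look and compute and a shell command to move; the robot and the scene stay as the last step left them, time stands still between calls to the robot, and variables do not carry over. Pictures are saved under pics/ and viewed, at most 14 in all, crops included, and the job is handed in when it is done.

```bash
mkdir -p pics
cat > h.py <<'E'
from cell import *
import numpy as np, cv2
def grab(n):
    d=grab_frame(n); d['R']=cv2.Rodrigues(np.array(d['rvec'],float))[0]; d['t']=np.array(d['tvec'],float).ravel(); d['K']=np.array(d['camera_matrix']); return d
def cloud(d):
    z=d['z_map']; v,u=np.mgrid[:384,:512]; K=d['K']
    p=np.stack([(u-K[0,2])/K[0,0]*z,(v-K[1,2])/K[1,1]*z,z],-1)
    w=(p-d['t'])@d['R']; w[z==0]=np.nan; return w
def ray(d,u,v,h):
    K=d['K']; r=d['R'].T@np.array([(u-K[0,2])/K[0,0],(v-K[1,2])/K[1,1],1]); c=-d['R'].T@d['t']
    return c+r*(h-c[2])/r[2]
def proj(d,p):
    return cv2.projectPoints(np.array(p,float).reshape(-1,3),np.array(d['rvec'],float),d['t'],d['K'],None)[0].reshape(-1,2)
def save(d,n,crop=None,s=1):
    f=d['frame']
    if crop: x0,y0,x1,y1=crop; f=f[y0:y1,x0:x1]
    cv2.imwrite('pics/'+n,cv2.resize(f,None,fx=s,fy=s,interpolation=cv2.INTER_CUBIC))
E
python3 - <<'E'
from h import *
import pickle
for n in('top','scene'):
    d=grab(n); save(d,n+'0.png',s=1.56); pickle.dump(d,open(n+'0.pkl','wb')); print(n,-d['R'].T@d['t'],d['R'],d['K'])
print(state())
E
```

```text
top [0.41720903 0.01091654 0.97931243] [[ 0.00511773 -0.99979085  0.01980082]
 [-0.98667527 -0.00826874 -0.16249169]
 [ 0.16262143 -0.01870539 -0.98651122]] [[377.26908822   0.         250.60806967]
 [  0.         377.26908822 188.98749268]
 [  0.           0.           1.        ]]
scene [1.29277598 0.40740879 0.67600384] [[-0.51020318  0.85986268  0.01813527]
 [ 0.50912     0.31894895 -0.79941753]
 [-0.69317353 -0.39863233 -0.60050206]] [[385.19189442   0.         254.72612257]
 [  0.         385.19189442 193.17701087]
 [  0.           0.           1.        ]]
{'time_s': 0.1, 'joint_positions': array([-1.40238515e+00,  1.31078456e-01,  1.48918203e+00, -2.23659400e-05,
        1.52298636e+00, -8.54053308e-02]), 'joint_vel': array([-0.00096456, -0.00104751, -0.00260127,  0.00143514, -0.00017853,
       -0.00036277]), 'joint_efforts': array([ 8.33606246e-04, -5.70950997e+01, -5.01941550e+01, -3.01811733e-04,
        8.13402934e-03,  7.29911790e-06]), 'tcp_pos': array([ 0.15059413, -0.58032114,  0.25234719]), 'ee_rot': array([-8.25922256e-04,  9.91957542e-01,  1.26568367e-01, -4.54772555e-05]), 'contact_force': array([-0.1056078 ,  0.29215478,  0.00817745]), 'torque': array([-0.00315325,  0.00866877, -0.05618695]), 'finger_force': 0.0, 'finger_gap': 0.0854543963262939}
```

View pics/top0.png

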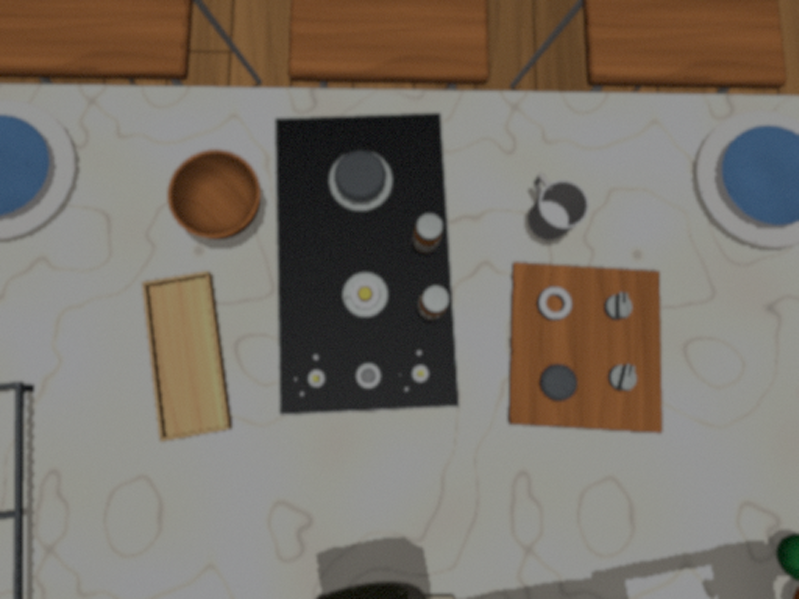

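View pics/scene0.png

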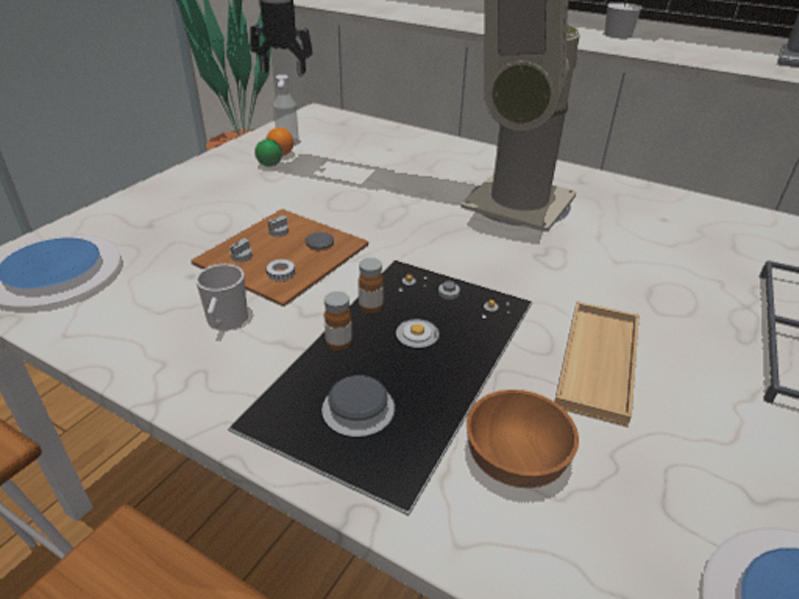

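Top view (800-px scale): hob centred near (365,265), two jars at (430,235) and (435,300). The board on the right holds the crown (555,303), cap (558,382) and knobs (619,306) and (623,377). The tray is on the left at (187,356). I'll look at enlarged crops next.

Run:
```python
from h import *
import pickle
d=pickle.load(open('top0.pkl','rb'))
save(d,'board.png',(322,165,428,280),5); save(d,'hobf.png',(175,170,300,268),6)
w=cloud(d)
def st(u,v):
    p=w[int(v/1.56),int(u/1.56)]; print((u,v),p.round(4))
for q in [(365,293),(360,178),(429,220),(435,293),(558,382),(619,306),(623,377),(555,292),(368,375),(200,350),(587,340),(330,250),(250,450),(215,200)]: st(*q)
# blobs of board parts by height
for name,(u0,v0,u1,v1),lo in [('crown',(340,178,372,208),.021),('cap',(340,225,375,262),.021),('k1',(382,180,410,208),.037),('k2',(382,228,412,255),.037),('jarA',(260,130,290,165),.095),('jarB',(262,178,292,210),.095)]:
    P=w[v0:v1,u0:u1].reshape(-1,3); P=P[P[:,2]>lo]
    (c,s,a)=cv2.minAreaRect(P[:,:2].astype(np.float32)*1000); print(name,len(P),P.mean(0).round(4),np.median(P[:,2]).round(4),np.round(c,1),np.round(s,1),round(a,1))
```

```text
(365, 293) [0.5804 0.0382 0.0187]
(360, 178) [0.7704 0.0479 0.0381]
(429, 220) [ 0.6795 -0.0639  0.1021]
(435, 293) [ 0.567  -0.0703  0.1029]
(558, 382) [ 0.4363 -0.2749  0.0281]
(619, 306) [ 0.5568 -0.3747  0.0424]
(623, 377) [ 0.444  -0.3758  0.0421]
(555, 292) [ 0.5817 -0.2761  0.0265]
(368, 375) [0.4445 0.0312 0.0297]
(200, 350) [0.4844 0.3066 0.0035]
(587, 340) [ 0.506  -0.3318  0.0125]
(330, 250) [0.6531 0.0971 0.0114]
(250, 450) [0.325  0.2182 0.0019]
(215, 200) [0.7388 0.2955 0.01  ]
crown 255 [ 0.5649 -0.2757  0.0276] 0.0279 [ 565.  -276.8] [53.8 52.8] 44.3
cap 434 [ 0.4356 -0.2771  0.0266] 0.0266 [ 435.  -277.8] [57.4 58.3] 41.3
k1 99 [ 0.5609 -0.381   0.0439] 0.0442 [ 560.4 -382.2] [14.3 40.1] 84.7
k2 110 [ 0.4444 -0.3818  0.0437] 0.044 [ 444.8 -382.1] [15.9 40.7] 71.3
jarA 214 [ 0.6712 -0.0633  0.103 ] 0.1031 [671.4 -63.2] [38.6 37.5] 76.6
jarB 230 [ 0.5575 -0.072   0.1027] 0.1028 [557.7 -72.7] [38.2 37.9] 89.7
```

View pics/board.png

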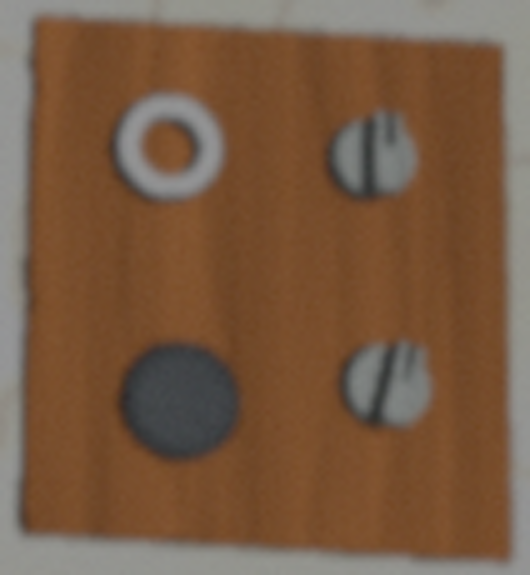

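View pics/hobf.png

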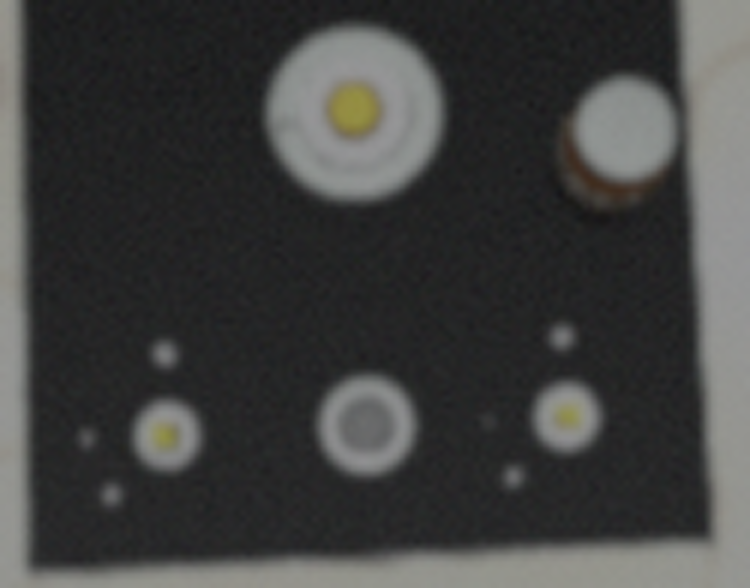

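Run:
```python
from h import *
import pickle
d=pickle.load(open('top0.pkl','rb')); w=cloud(d); f=d['frame'].astype(int)
q=lambda u,v,h:ray(d,175+(u+.5)/6-.5,170+(v+.5)/6-.5,h)
for n,u,v,h in [('boss',354,109,.022),('spL',166,435,.020),('spR',568,416,.020),('dotL',165,353,.008),('dotR',562,336,.008),('ign',366,425,.030)]: print(n,q(u,v,h).round(4))
# yellow centroids refine
for n,(u0,v0,u1,v1),h in [('boss',(222,178,246,198),.022),('spL',(196,235,210,250),.019),('spR',(262,232,278,247),.019)]:
    s=f[v0:v1,u0:u1]; y=np.clip(s[...,1]-s[...,0]-25,0,None).astype(float); V,U=np.mgrid[v0:v1,u0:u1]
    print(n,ray(d,(U*y).sum()/y.sum(),(V*y).sum()/y.sum(),h).round(4))
# white disc under the burner (drip pan?), rear burner
s=w[90:140,200:260].reshape(-1,3); s=s[s[:,2]>.033]; print('rear',cv2.minEnclosingCircle(s[:,:2].astype(np.float32)),np.median(s[:,2]),s.mean(0))
# hob outline
m=(d['frame'].max(2)<60).astype(np.uint8); m[:65]=0;m[270:]=0;m[:,:170]=0;m[:,300:]=0
c=max(cv2.findContours(m,cv2.RETR_EXTERNAL,cv2.CHAIN_APPROX_NONE)[0],key=cv2.contourArea)[:,0]
P=np.array([ray(d,a,b,.008)[:2] for a,b in c],np.float32)*1000; print('hob',cv2.minAreaRect(P))
# knobs PCA
for n,(u0,v0,u1,v1) in [('k1',(382,180,410,208)),('k2',(382,228,412,255))]:
    s=w[v0:v1,u0:u1].reshape(-1,3); s=s[s[:,2]>.039][:,:2]; e,V=np.linalg.eigh(np.cov(s.T)); a=V[:,1]*np.sign(V[0,1]); print(n,s.mean(0),np.degrees(np.arctan2(a[1],a[0])))
# pointer lines from board crop
b=lambda u,v,h:ray(d,322+(u+.5)/5-.5,165+(v+.5)/5-.5,h)
for n,p,r in[('k1',(391,112),(391,143)),('k2',(419,346),(406,377))]:
    A,B=b(*p,.044),b(*r,.044); print(n,A.round(4),B.round(4),np.degrees(np.arctan2(A[1]-B[1],A[0]-B[0])))
# tray
for u,v in[(146,284),(211,273),(231,427),(161,439)]: print('tray',ray(d,u/1.56,v/1.56,.024).round(4))
```

```text
boss [0.5779 0.0366 0.022 ]
spL [0.4391 0.1136 0.02  ]
spR [ 0.448 -0.055  0.02 ]
dotL [0.474  0.1162 0.008 ]
dotR [ 0.4823 -0.0534  0.008 ]
ign [0.4435 0.0297 0.03  ]
boss [0.5779 0.0367 0.022 ]
spL [0.4388 0.1144 0.019 ]
spR [ 0.448  -0.0552  0.019 ]
rear ((0.7785190939903259, 0.04696382209658623), 0.04406645521521568) 0.03958919626775066 [0.77702396 0.0472253  0.03941137]
hob ((643.0147094726562, 40.02313232421875), (502.3302307128906, 284.46051025390625), 2.958972692489624)
k1 [ 0.56069419 -0.38101391] -5.702617130215467
k2 [ 0.44421139 -0.38203195] -17.020533476159024
k1 [ 0.5797 -0.3851  0.044 ] [ 0.5638 -0.3842  0.044 ] -3.4133607855673205
k2 [ 0.4618 -0.3921  0.044 ] [ 0.4464 -0.3847  0.044 ] -25.92309791256483
tray [0.5893 0.3939 0.024 ]
tray [0.6086 0.2891 0.024 ]
tray [0.3611 0.2442 0.024 ]
tray [0.3423 0.3526 0.024 ]
```

```bash
cat >> h.py <<'E'
def head(s=None):
    s=s or state(); w,x,y,z=s['ee_rot']; return np.arctan2(2*(x*y+w*z),1-2*(y*y+z*z))
def go(x,y,z,th=None,frm=None):
    """units in tool axes from measured (or given x,y,z) pose; turn first if th given (deg)"""
    s=state(); p=np.array(frm if frm is not None else s['tcp_pos']); a=head(s); t=0
    if th is not None: t=(a-np.radians(th))/.12; a=np.radians(th)
    e=np.array([x,y,z])-p; c,sn=np.cos(a),np.sin(a)
    print('turn %.3f then x %.3f y %.3f z %.3f'%(t,(c*e[0]+sn*e[1])/.02,(sn*e[0]-c*e[1])/.02,-e[2]/.02))
E
python3 - <<'E'
from h import *
import cell; print([n for n in dir(cell) if n[0]!='_'])
try: print(tip_extent)
except Exception as e: print(e)
print(np.degrees(head()))
go(.671,-.063,.20,3); go(.671,-.063,.071,3,(.671,-.063,.20))
go(.534,.330,.15,3,(.671,-.063,.15));
E
```

```text
['Unreachable', 'grab_frame', 'job_done', 'state', 'tip_extent']
0.022
14.542671393161008
turn 1.679 then x 27.338 y -24.469 z 2.617
turn 1.679 then x 0.000 y 0.000 z 6.450
turn 1.679 then x -5.812 y -19.982 z -0.000
```

```bash
python3 -m creep '[[[1,0,0,0,0.84],[1,0,0,0,0.84],[1,1,-0.9,0,0],[1,1,-0.9,0,0],[1,1,-0.9,0,0],[1,1,-0.9,0,0],[1,1,-0.9,0,0],[1,1,-0.9,0,0],[1,1,-0.9,0,0],[1,1,-0.9,0,0],[1,1,-0.9,0,0],[1,1,-0.9,0,0],[1,1,-0.9,0,0],[1,1,-0.9,0,0],[1,1,-0.9,0,0],[1,1,-0.9,0,0],[1,1,-0.9,0,0],[1,0,0,0,0]]]'; python3 -c "
from h import *
go(.671,-.063,.20,3)"
```

```text
time_s: 1.9
tcp_pos: [0.4377, -0.2932, 0.2528]
ee_rot: [-0.001, 1.0, 0.028, 0.0]
contact_force: [-0.7, 0.8, 0.0]
finger_gap: 0.0857
finger_force: 0.0
turn 0.023 then x 12.250 y -10.883 z 2.640
```

```bash
python3 -m creep '[[[1,0.942,-0.837,0.203,0],[1,0.942,-0.837,0.203,0],[1,0.942,-0.837,0.203,0],[1,0.942,-0.837,0.203,0],[1,0.942,-0.837,0.203,0],[1,0.942,-0.837,0.203,0],[1,0.942,-0.837,0.203,0],[1,0.942,-0.837,0.203,0],[1,0.942,-0.837,0.203,0],[1,0.942,-0.837,0.203,0],[1,0.942,-0.837,0.203,0],[1,0.942,-0.837,0.203,0],[1,0.942,-0.837,0.203,0],[1,0,0,0,0]]]' && python3 -m creep '[[[1,0,0,1,0],[1,0,0,1,0],[1,0,0,1,0],[1,0,0,1,0],[1,0,0,1,0],[1,0,0,0.9,0],[1,0,0,0.55,0],[1,0,0,0,0],[0.3,0,0,0,0],[0.3,0,0,0,0],[0.3,0,0,0,0],[0.3,0,0,0,0],[0.3,0,0,0,0],[0.3,0,0,0,0]]]'
```

```text
time_s: 3.3
tcp_pos: [0.67, -0.0637, 0.1988]
ee_rot: [-0.0, 1.0, 0.027, -0.001]
contact_force: [-0.7, -0.2, -1.1]
finger_gap: 0.0855
finger_force: 0.0
time_s: 4.7
tcp_pos: [0.6706, -0.0652, 0.0734]
ee_rot: [0.0, 1.0, 0.026, 0.001]
contact_force: [-0.3, 1.2, 6.2]
finger_gap: 0.0421
finger_force: 60.6
```

```bash
python3 -m creep '[[[0,0,0,-0.5,0],[0,0,0,-0.9,0],[0,0,0,-0.9,0],[0,0,0,-0.9,0],[0,0,0,-0.7,0],[0,-0.29,-1,0,0],[0,-0.29,-1,0,0],[0,-0.29,-1,0,0],[0,-0.29,-1,0,0],[0,-0.29,-1,0,0],[0,-0.29,-1,0,0],[0,-0.29,-1,0,0],[0,-0.29,-1,0,0],[0,-0.29,-1,0,0],[0,-0.29,-1,0,0],[0,-0.29,-1,0,0],[0,-0.29,-1,0,0],[0,-0.29,-1,0,0],[0,-0.29,-1,0,0],[0,-0.29,-1,0,0]]]' && python3 -m creep '[[[0,-0.29,-1,0,0],[0,-0.29,-1,0,0],[0,-0.29,-1,0,0],[0,-0.29,-1,0,0],[0,-0.29,-1,0,0],[0,0,0,0,0],[0,0,0,0,0]]]'; python3 -c "
from h import *
go(.534,.330,.0725,3)"
```

```text
time_s: 6.7
tcp_pos: [0.5651, 0.2316, 0.1487]
ee_rot: [0.0, 1.0, 0.027, -0.001]
contact_force: [0.1, 0.1, -2.6]
finger_gap: 0.0422
finger_force: 60.9
time_s: 7.4
tcp_pos: [0.5313, 0.3288, 0.1488]
ee_rot: [0.0, 1.0, 0.027, -0.001]
contact_force: [0.4, 0.0, -2.1]
finger_gap: 0.0421
finger_force: 60.9
turn 0.017 then x 0.136 y -0.051 z 3.817
```

```bash
python3 -m creep '[[[0,0.14,-0.05,0.9,0],[0,0,0,0.9,0],[0,0,0,0.8,0],[0,0,0,0.6,0],[0,0,0,0.3,0],[0,0,0,0.2,0],[0,0,0,0.1,0],[0,0,0,0,0]]]' && python3 -m creep '[[[0.7,0,0,0,0],[0.8,0,0,0,0],[1,0,0,0,0],[1,0,0,0,0],[1,0,0,-0.4,0],[1,0,0,-0.9,0],[1,0,0,-1,0],[1,0,0,-1,0],[1,0,0,-1,0],[1,0,0,-0.9,0]]]' && python3 -m creep '[[[1,0,1,0,0],[1,0,1,0,0],[1,0,1,0,0],[1,0,1,0,0],[1,0,1,0,0],[1,0,1,0,0],[1,0,1,0,0],[1,0,1,0,0],[1,0,1,0,0],[1,0,1,0,0],[1,0,1,0,0],[1,0,1,0,0],[1,0,1,0,0],[1,0,1,0,0],[1,0,1,0,0],[1,0,1,0,0],[1,0,1,0,0],[1,0,1,0,0],[1,0,1,0,0],[1,0,1,0,0]]]'; python3 -c "
from h import *
go(.5577,-.0727,.071,3)"
```

```text
time_s: 8.2
tcp_pos: [0.5358, 0.3293, 0.0739]
ee_rot: [-0.0, 1.0, 0.026, 0.0]
contact_force: [-0.3, 0.8, -2.1]
finger_gap: 0.042
finger_force: 60.9
time_s: 9.2
tcp_pos: [0.5357, 0.3293, 0.1795]
ee_rot: [-0.0, 1.0, 0.026, 0.001]
contact_force: [0.2, 0.3, 0.6]
finger_gap: 0.0853
finger_force: 0.0
time_s: 11.2
tcp_pos: [0.5554, -0.0719, 0.1769]
ee_rot: [0.0, 1.0, 0.026, -0.0]
contact_force: [-0.4, 0.6, -0.5]
finger_gap: 0.0851
finger_force: 0.0
turn -0.005 then x 0.114 y 0.046 z 5.296
```

```bash
python3 -m creep '[[[1,0.11,0.05,1,0],[1,0,0,1,0],[1,0,0,1,0],[1,0,0,1,0],[1,0,0,0.8,0],[1,0,0,0.4,0],[1,0,0,0,0],[0,0,0,0,0],[0,0,0,0,0],[0,0,0,0,0],[0,0,0,0,0],[0,0,0,0,0],[0,0,0,0,0],[0,0,0,-0.5,0],[0,0,0,-0.9,0],[0,0,0,-0.9,0],[0,0,0,-0.9,0],[0,0,0,-0.7,0],[0,0,0,0,0]]]'; python3 -c "
from h import *
go(.416,.310,.0725,3)"
python3 - <<'E'
from h import *
d=grab('top'); w=cloud(d); P=w.reshape(-1,3); m=(P[:,2]>.09)&(P[:,2]<.115)&(P[:,1]>.22)&(P[:,1]<.42)&(P[:,0]>.3)
print(np.nanmean(P[m],0),m.sum())
E
```

```text
time_s: 13.1
tcp_pos: [0.56, -0.0715, 0.1543]
ee_rot: [0.001, 1.0, 0.026, 0.002]
contact_force: [0.7, 0.2, -2.0]
finger_gap: 0.0419
finger_force: 61.2
turn -0.001 then x -6.192 y -19.425 z 4.090
[0.53690811 0.32896223 0.1000555 ] 253
```

```bash
python3 -m creep '[[[0,-0.31,-0.97,0,0],[0,-0.31,-0.97,0,0],[0,-0.31,-0.97,0,0],[0,-0.31,-0.97,0,0],[0,-0.31,-0.97,0,0],[0,-0.31,-0.97,0,0],[0,-0.31,-0.97,0,0],[0,-0.31,-0.97,0,0],[0,-0.31,-0.97,0,0],[0,-0.31,-0.97,0,0],[0,-0.31,-0.97,0,0],[0,-0.31,-0.97,0,0],[0,-0.31,-0.97,0,0],[0,-0.31,-0.97,0,0],[0,-0.31,-0.97,0,0],[0,-0.31,-0.97,0,0],[0,-0.31,-0.97,0,0],[0,-0.31,-0.97,0,0],[0,-0.31,-0.97,0,0],[0,-0.31,-0.97,0,0]]]' && python3 -m creep '[[[0,0,0,0.9,0],[0,0,0,0.9,0],[0,0,0,0.9,0],[0,0,0,0.7,0],[0,0,0,0.3,0],[0,0,0,0.15,0],[0,0,0,0.05,0],[0,0,0,0.05,0],[0,0,0,0,0]]]'
```

```text
time_s: 15.15
tcp_pos: [0.4133, 0.3101, 0.15]
ee_rot: [0.001, 1.0, 0.026, -0.001]
contact_force: [0.1, 0.2, -1.7]
finger_gap: 0.0417
finger_force: 61.2
time_s: 16.05
tcp_pos: [0.415, 0.3101, 0.0732]
ee_rot: [-0.0, 1.0, 0.026, 0.001]
contact_force: [0.4, -0.1, -2.7]
finger_gap: 0.042
finger_force: 61.2
```

```bash
python3 -m creep '[[[0.7,0,0,0,0],[0.8,0,0,0,0],[1,0,0,0,0],[1,0,0,0,0],[1,0,0,-0.4,0],[1,0,0,-0.9,0],[1,0,0,-1,0],[1,0,0,-1,0],[1,0,0,-1,0],[1,0,0,-0.9,0]]]' && python3 -m creep '[[[1,0.2,1,0,0],[1,0.2,1,0,0],[1,0.2,1,0,0],[1,0.2,1,0,0],[1,0.2,1,0,0],[1,0.2,1,0,0],[1,0.2,1,0,0],[1,0.2,1,0,0],[1,0.2,1,0,0],[1,0.2,1,0,0],[1,0.2,1,0,0],[1,0.2,1,0,0],[1,0.2,1,0,0],[1,0.2,1,0,0],[1,0.2,1,0,0],[1,0.2,1,0,0],[1,0.2,1,0,0],[1,0.2,1,0,0]]]'
cat >> h.py <<'E'
def parts(w):
    """blobs above the board, away from gripper"""
    P=w.copy(); m=((P[...,2]>.019)&(P[...,2]<.052)&(P[...,1]<-.19)&(P[...,1]>-.46)&(P[...,0]>.35)&(P[...,0]<.65)).astype(np.uint8)
    n,l,s,c=cv2.connectedComponentsWithStats(m)
    for i in range(1,n):
        if s[i,4]<60: continue
        Q=P[l==i]; zt=np.percentile(Q[:,2],90); q=Q[Q[:,2]>(zt-.006 if zt>.035 else .0205)][:,:2]
        r=cv2.minAreaRect((q*1000).astype(np.float32)); e,V=np.linalg.eigh(np.cov(q.T)); a=V[:,1]*np.sign(V[0,1])
        print('n%d zt %.4f mean %s rect %s %s ang %.1f'%(len(q),zt,q.mean(0).round(4),np.round(r[0],1),np.round(r[1],1),np.degrees(np.arctan2(a[1],a[0]))))
E
python3 - <<'E'
from h import *
d=grab('top'); w=cloud(d); parts(w)
P=w.reshape(-1,3); m=(P[:,2]>.09)&(P[:,2]<.115)&(P[:,1]>.22)&(P[:,1]<.42)&(P[:,0]>.3)
for lo,hi in((.3,.475),(.475,.6)):
    q=P[m&(P[:,0]>lo)&(P[:,0]<hi)]; print('jar',q.mean(0).round(4),len(q))
save(d,'a.png',s=1.56)
go(.565,-.2765,.10,3)
E
```

```text
time_s: 17.05
tcp_pos: [0.4147, 0.31, 0.1783]
ee_rot: [-0.0, 1.0, 0.026, 0.0]
contact_force: [0.5, 1.1, 0.4]
finger_gap: 0.0855
finger_force: 0.0
time_s: 18.85
tcp_pos: [0.5054, -0.0468, 0.1773]
ee_rot: [0.0, 1.0, 0.026, 0.0]
contact_force: [0.4, -0.4, 0.7]
finger_gap: 0.0852
finger_force: 0.0
n160 zt 0.0297 mean [ 0.5636 -0.2862] rect [ 563.9 -285.4] [35.6 54.4] ang -9.1
n93 zt 0.0451 mean [ 0.5611 -0.3813] rect [ 560.8 -381.7] [14.9 39.9] ang -5.7
n438 zt 0.0291 mean [ 0.4358 -0.277 ] rect [ 435.4 -278.7] [56.8 57.6] ang -4.5
n103 zt 0.0451 mean [ 0.4442 -0.3822] rect [ 444.5 -382.7] [14.5 40.1] ang -16.0
jar [0.4139 0.3074 0.1006] 261
jar [0.5367 0.329  0.1004] 250
turn -0.010 then x 2.351 y 11.495 z 3.869
```

View pics/a.png

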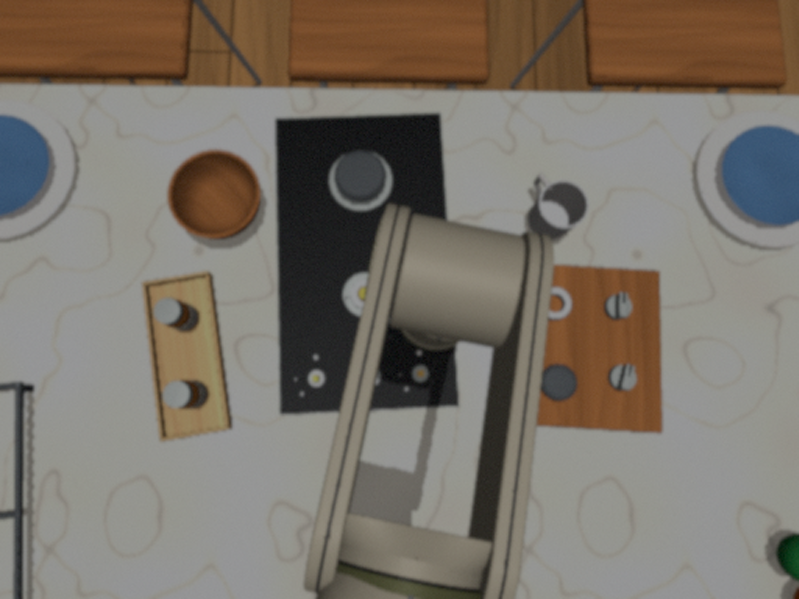

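The picture shows both jars upright in the tray at (172,313) and (183,394). The board parts look unmoved, and the arm hides part of the hob.

```bash
python3 -m creep '[[[1,0.2,0.96,0.3,0],[1,0.2,0.96,0.3,0],[1,0.2,0.96,0.3,0],[1,0.2,0.96,0.3,0],[1,0.2,0.96,0.3,0],[1,0.2,0.96,0.3,0],[1,0.2,0.96,0.3,0],[1,0.2,0.96,0.3,0],[1,0.2,0.96,0.3,0],[1,0.2,0.96,0.3,0],[1,0.2,0.96,0.4,0],[1,0.15,0.96,0.4,0],[1,0,0,0,0],[1,0,0,0,0]]]' ; python3 -c "
from h import *
go(.565,-.2765,.04,3)"
```

```text
time_s: 20.3
tcp_pos: [0.564, -0.2733, 0.1006]
ee_rot: [-0.0, 1.0, 0.026, -0.0]
contact_force: [-0.2, 0.1, -0.4]
finger_gap: 0.0854
finger_force: 0.0
turn -0.007 then x 0.042 y 0.161 z 3.030
```

```bash
python3 -m creep '[[[1,0.04,0.1,0.8,0],[1,0,0,0.8,0],[1,0,0,0.7,0],[1,0,0,0.4,0],[1,0,0,0.3,0],[1,0,0,0,0],[1,0,0,0,0]]]' && python3 -m creep '[[[0,0,0,0,0],[0,0,0,0,0],[0,0,0,0,0],[0,0,0,0,0],[0,0,0,0,0],[0,0,0,0,0]]]'&& python3 -m creep '[[[0,0,0,-0.3,0],[0,0,0,-0.7,0],[0,0,0,-1,0],[0,0,0,-1,0],[0,0,0,0,0],[0,0,0,0,0]]]'; python3 -c "
from h import *
go(.578,.0366,.10,3)"
```

```text
time_s: 21.0
tcp_pos: [0.5653, -0.2756, 0.0408]
ee_rot: [0.0, 1.0, 0.026, 0.0]
contact_force: [-0.7, -0.2, 0.6]
finger_gap: 0.0855
finger_force: 0.0
time_s: 21.6
tcp_pos: [0.5658, -0.2759, 0.0421]
ee_rot: [0.0, 1.0, 0.026, 0.001]
contact_force: [-2.8, 1.5, 7.1]
finger_gap: 0.0506
finger_force: 60.9
time_s: 22.2
tcp_pos: [0.5655, -0.2758, 0.1014]
ee_rot: [0.0, 1.0, 0.026, 0.001]
contact_force: [-0.7, -0.1, -1.1]
finger_gap: 0.0499
finger_force: 62.3
turn -0.002 then x 1.441 y -15.567 z 0.068
```

```bash
python3 -m creep '[[[0,0.085,-0.916,0,0],[0,0.085,-0.916,0,0],[0,0.085,-0.916,0,0],[0,0.085,-0.916,0,0],[0,0.085,-0.916,0,0],[0,0.085,-0.916,0,0],[0,0.085,-0.916,0,0],[0,0.085,-0.916,0,0],[0,0.085,-0.916,0,0],[0,0.085,-0.916,0,0],[0,0.085,-0.916,0,0],[0,0.085,-0.916,0,0],[0,0.085,-0.916,0,0],[0,0.085,-0.916,0,0],[0,0.085,-0.916,0,0],[0,0.085,-0.916,0,0],[0,0.085,-0.916,0,0],[0,0,0,0,0],[0,0,0,0,0],[0,0,0,0,0]]]'
python3 - <<'E'
from h import *
import pickle
go(.578,.0366,.065,3); print(state()['tcp_pos'])
d=grab('scene'); pickle.dump(d,open('s1.pkl','wb'))
p=proj(d,[[.578,.0366,.022],[.578,.0366,.075]]); print(p)
u,v=p.mean(0).astype(int); save(d,'b.png',(u-50,v-45,u+50,v+45),6)
E
```

```text
time_s: 24.2
tcp_pos: [0.5776, 0.0367, 0.1005]
ee_rot: [0.0, 1.0, 0.026, 0.0]
contact_force: [1.3, -0.2, -1.7]
finger_gap: 0.0498
finger_force: 62.4
turn -0.002 then x 0.020 y 0.007 z 1.777
[0.57759001 0.03672528 0.10054614]
[[267.35842381 208.28943085]
 [268.1274839  192.5161614 ]]
```

View pics/b.png

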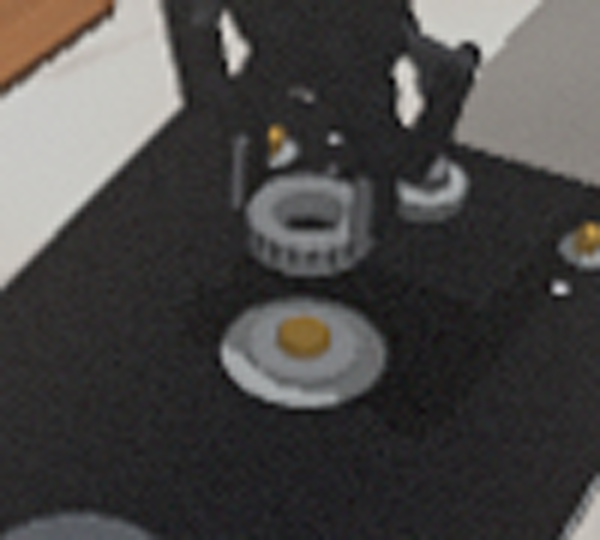

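Crown held level at (307,225) with the boss below at (303,335), which matches the projected vertical. I'll lower it.

```bash
python3 -m creep '[[[0,0.02,0,0.7,0],[0,0,0,0.7,0],[0,0,0,0.5,0],[0,0,0,0.3,0],[0,0,0,0.2,0],[0,0,0,0.1,0],[0,0,0,0.1,0],[0,0,0,0,0]]]' && python3 -m creep '[[[0,0,0,0.1,0],[0,0,0,0.1,0],[0,0,0,0,0]]]'
```

```text
time_s: 25.05
tcp_pos: [0.5782, 0.0371, 0.0486]
ee_rot: [0.0, 1.0, 0.026, 0.0]
contact_force: [0.3, 0.2, -0.6]
finger_gap: 0.0498
finger_force: 62.4
time_s: 25.35
tcp_pos: [0.5779, 0.037, 0.0443]
ee_rot: [-0.0, 1.0, 0.026, -0.0]
contact_force: [0.5, 0.9, -1.1]
finger_gap: 0.0504
finger_force: 62.4
```

```bash
python3 -m creep '[[[0,0,0,0.06,0],[0,0,0,0.05,0],[0,0,0,0,0]]]' ; python3 -m creep '[[[0.7,0,0,0,0],[0.8,0,0,0,0],[1,0,0,0,0],[1,0,0,0,0],[1,0,0,0,0],[1,0,0,-0.5,0],[1,0,0,-1,0],[1,0,0,-1,0],[1,0,0,-0.5,0],[1,0,0,0,0]]]'; python3 -c "
from h import *
go(.4355,-.2775,.10,3)"
```

```text
time_s: 25.65
tcp_pos: [0.5781, 0.0371, 0.0441]
ee_rot: [0.0, 1.0, 0.026, -0.0]
contact_force: [-9.1, 0.2, 15.3]
finger_gap: 0.0499
finger_force: 64.3
time_s: 26.65
tcp_pos: [0.5797, 0.037, 0.1048]
ee_rot: [0.0, 1.0, 0.026, 0.002]
contact_force: [0.9, 0.3, -0.0]
finger_gap: 0.0853
finger_force: 0.0
turn -0.001 then x -8.021 y 15.326 z 0.241
```

```bash
python3 -m creep '[[[1,-0.5,0.958,0,0],[1,-0.5,0.958,0,0],[1,-0.5,0.958,0,0],[1,-0.5,0.958,0,0],[1,-0.5,0.958,0,0],[1,-0.5,0.958,0,0]]]'
python3 - <<'E'
from h import *
d=grab('top'); w=cloud(d); parts(w)
P=w.reshape(-1,3); q=P[(abs(P[:,0]-.578)<.035)&(abs(P[:,1]-.0366)<.035)&(P[:,2]>.021)&(P[:,2]<.05)]; print('crown',len(q),np.median(q[:,2]) if len(q) else 0, cv2.minEnclosingCircle(q[:,:2].astype(np.float32)) if len(q) else 0)
go(.4355,-.2775,.10,3)
E
```

```text
time_s: 27.25
tcp_pos: [0.523, -0.0815, 0.1011]
ee_rot: [-0.0, 1.0, 0.026, -0.001]
contact_force: [-0.4, 0.1, -0.9]
finger_gap: 0.0856
finger_force: 0.0
n93 zt 0.0455 mean [ 0.561  -0.3814] rect [ 560.3 -383.1] [15.9 39.5] ang -5.6
n278 zt 0.0292 mean [ 0.4344 -0.286 ] rect [ 434.4 -288.3] [36.2 58.2] ang -9.1
n105 zt 0.0452 mean [ 0.4442 -0.3821] rect [ 445. -382.] [16.7 40.7] ang -16.3
crown 304 0.029515600253787893 ((0.5770154595375061, 0.03890802338719368), 0.030398337170481682)
turn -0.008 then x -4.819 y 9.439 z 0.049
```

```bash
python3 -m creep '[[[1,-0.482,0.944,0,0],[1,-0.482,0.944,0,0],[1,-0.482,0.944,0,0],[1,-0.482,0.944,0,0],[1,-0.482,0.944,0,0],[1,-0.482,0.944,0,0],[1,-0.482,0.944,0,0],[1,-0.482,0.944,0,0],[1,-0.482,0.944,0,0],[1,-0.482,0.944,0,0],[1,0,0,0.8,0],[1,0,0,0.8,0],[1,0,0,0.6,0],[1,0,0,0.4,0],[1,0,0,0.2,0],[1,0,0,0.1,0],[1,0,0,0,0],[1,0,0,0,0]]]'; python3 -c "
from h import *
go(.4355,-.2778,.037,3)"
```

```text
time_s: 29.1
tcp_pos: [0.4382, -0.2747, 0.0449]
ee_rot: [0.0, 1.0, 0.026, 0.0]
contact_force: [0.8, -0.7, 0.0]
finger_gap: 0.0854
finger_force: 0.0
turn 0.000 then x -0.141 y 0.146 z 0.396
```

```bash
python3 -m creep '[[[1,-0.1,0.12,0.2,0],[1,0,0,0.17,0],[1,0,0,0,0]]]' && python3 -m creep '[[[0,0,0,0,0],[0,0,0,0,0],[0,0,0,0,0],[0,0,0,0,0],[0,0,0,0,0],[0,0,0,0,0]]]'&& python3 -m creep '[[[0,0,0,-0.3,0],[0,0,0,-0.7,0],[0,0,0,-1,0],[0,0,0,-1,0],[0,0,0,0,0],[0,0,0,0,0]]]'; python3 -c "
from h import *
go(.578,.0368,.10,3)"
```

```text
time_s: 29.4
tcp_pos: [0.4354, -0.2768, 0.0363]
ee_rot: [-0.0, 1.0, 0.026, -0.0]
contact_force: [-0.1, 1.1, -0.5]
finger_gap: 0.0853
finger_force: 0.0
time_s: 30.0
tcp_pos: [0.4361, -0.2772, 0.0379]
ee_rot: [0.0, 1.0, 0.026, 0.0]
contact_force: [-3.6, 2.1, 8.9]
finger_gap: 0.0555
finger_force: 61.5
time_s: 30.6
tcp_pos: [0.4363, -0.2773, 0.0976]
ee_rot: [0.001, 1.0, 0.026, 0.001]
contact_force: [0.0, 0.5, -2.3]
finger_gap: 0.0553
finger_force: 63.6
turn -0.001 then x 7.899 y -15.313 z -0.122
```

```bash
python3 -m creep '[[[0,0.466,-0.901,0,0],[0,0.466,-0.901,0,0],[0,0.466,-0.901,0,0],[0,0.466,-0.901,0,0],[0,0.466,-0.901,0,0],[0,0.466,-0.901,0,0],[0,0.466,-0.901,0,0],[0,0.466,-0.901,0,0],[0,0.466,-0.901,0,0],[0,0.466,-0.901,0,0],[0,0.466,-0.901,0,0],[0,0.466,-0.901,0,0],[0,0.466,-0.901,0,0],[0,0.466,-0.901,0,0],[0,0.466,-0.901,0,0],[0,0.466,-0.901,0,0],[0,0.466,-0.901,0,0],[0,0,0,0,0],[0,0,0,0,0],[0,0,0,0,0]]]'
python3 - <<'E'
from h import *
go(.5783,.0368,.055,3); print(state()['tcp_pos'])
d=grab('scene')
u,v=265,200; save(d,'c.png',(u-50,v-45,u+50,v+45),6)
E
```

```text
time_s: 32.6
tcp_pos: [0.5772, 0.0366, 0.0959]
ee_rot: [0.0, 1.0, 0.026, -0.001]
contact_force: [-0.1, -0.1, -1.6]
finger_gap: 0.0554
finger_force: 63.7
turn -0.004 then x 0.054 y -0.007 z 2.046
[0.57721988 0.03660837 0.09592653]
```

View pics/c.png

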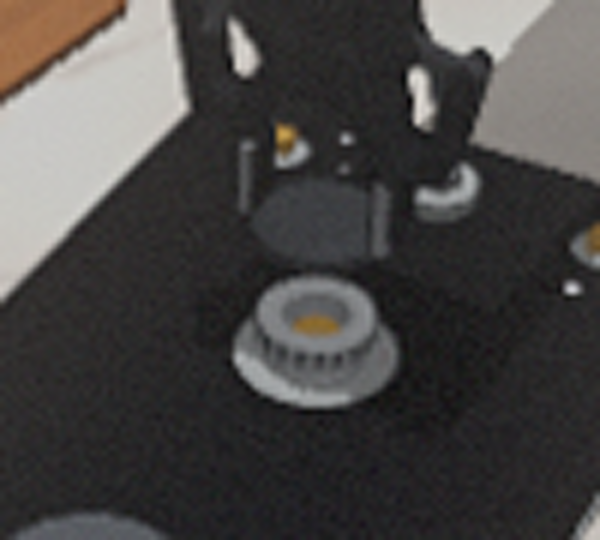

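Crown is seated at (317,325) with the boss inside it. Cap is level above it at (315,220).

```bash
python3 -m creep '[[[0,0.05,0,0.7,0],[0,0,0,0.6,0],[0,0,0,0.4,0],[0,0,0,0.2,0],[0,0,0,0.1,0],[0,0,0,0.1,0],[0,0,0,0,0]]]' && python3 -m creep '[[[0,0,0,0.1,0],[0,0,0,0.05,0],[0,0,0,0,0]]]'
```

```text
time_s: 33.35
tcp_pos: [0.5792, 0.0373, 0.055]
ee_rot: [0.0, 1.0, 0.026, 0.0]
contact_force: [0.0, -0.1, -1.0]
finger_gap: 0.0556
finger_force: 63.7
time_s: 33.65
tcp_pos: [0.579, 0.0373, 0.0519]
ee_rot: [-0.0, 1.0, 0.026, -0.0]
contact_force: [0.0, -0.3, -1.0]
finger_gap: 0.0556
finger_force: 63.7
```

```bash
python3 -m creep '[[[0,0,0,0.05,0],[0,0,0,0.05,0],[0,0,0,0,0]]]' && python3 -m creep '[[[0.75,0,0,0,0],[0.8,0,0,0,0],[1,0,0,0,0],[1,0,0,0,0],[1,0,0,0,0],[1,0,0,-0.5,0],[1,0,0,-1,0],[1,0,0,-1,0],[1,0,0,-0.5,0],[1,0,0,0,0]]]'&& python3 -m creep '[[[1,-0.5,0.958,0,0],[1,-0.5,0.958,0,0],[1,-0.5,0.958,0,0],[1,-0.5,0.958,0,0],[1,-0.5,0.958,0,0],[1,-0.5,0.958,0,0]]]'
python3 - <<'E'
from h import *
d=grab('top'); w=cloud(d); parts(w)
P=w.reshape(-1,3); q=P[(abs(P[:,0]-.578)<.04)&(abs(P[:,1]-.0366)<.04)&(P[:,2]>.03)&(P[:,2]<.06)]; print('cap',len(q),np.median(q[:,2]) if len(q) else 0, q.mean(0))
go(.4445,-.382,.12,-16)
E
```

```text
time_s: 33.95
tcp_pos: [0.5793, 0.0372, 0.051]
ee_rot: [0.0, 1.0, 0.026, 0.0]
contact_force: [-5.0, 1.3, 7.3]
finger_gap: 0.0556
finger_force: 65.0
time_s: 34.95
tcp_pos: [0.5807, 0.0372, 0.1124]
ee_rot: [0.0, 1.0, 0.026, 0.002]
contact_force: [0.5, -0.4, 0.6]
finger_gap: 0.0851
finger_force: 0.0
time_s: 35.55
tcp_pos: [0.524, -0.0812, 0.1088]
ee_rot: [-0.0, 1.0, 0.026, -0.001]
contact_force: [-0.1, -0.9, 0.5]
finger_gap: 0.085
finger_force: 0.0
n94 zt 0.0452 mean [ 0.561  -0.3813] rect [ 560.2 -381.5] [14.4 39.4] ang -4.5
n102 zt 0.0454 mean [ 0.4441 -0.3822] rect [ 444.4 -382.2] [15.6 40.4] ang -16.2
cap 429 0.039552800203098204 [0.57842856 0.03590523 0.03925142]
turn 2.756 then x 0.341 y 15.418 z -0.569
```

Cap top is at 39.6 mm, against 40 mm expected when seated. On to the first knob.

```bash
python3 -m creep '[[[1,0,0,0,0.92],[1,0,0,0,0.92],[1,0,0,0,0.92],[1,0.02,0.96,0,0],[1,0.02,0.96,0,0],[1,0.02,0.96,0,0],[1,0.02,0.96,0,0],[1,0.02,0.96,0,0],[1,0.02,0.96,0,0],[1,0.02,0.96,0,0],[1,0.02,0.96,0,0],[1,0.02,0.96,0,0],[1,0.02,0.96,0,0],[1,0.02,0.96,0,0],[1,0.02,0.96,0,0],[1,0.02,0.96,0,0],[1,0.02,0.96,0,0],[1,0.02,0.96,0,0],[1,0.02,0.96,0,0],[1,0,0,0,0]]]' && python3 -m creep '[[[1,0,0,0,0]]]'
python3 - <<'E'
from h import *
go(.4442,-.3822,.052,-16.2)
E
```

```text
time_s: 37.6
tcp_pos: [0.4459, -0.38, 0.1097]
ee_rot: [0.0, 0.99, -0.14, -0.0]
contact_force: [-0.4, -1.2, 0.2]
finger_gap: 0.0854
finger_force: 0.0
time_s: 37.7
tcp_pos: [0.4464, -0.378, 0.1096]
ee_rot: [-0.0, 0.99, -0.14, -0.0]
contact_force: [1.2, 0.3, 0.2]
finger_gap: 0.0853
finger_force: 0.0
turn 0.022 then x -0.049 y 0.232 z 2.878
```

```bash
python3 -m creep '[[[0.6,-0.05,0.18,0.8,0],[0.6,0,0,0.8,0],[0.6,0,0,0.6,0],[0.6,0,0,0.4,0],[0.6,0,0,0.2,0],[0.6,0,0,0.05,0],[0.6,0,0,0,0],[0.6,0,0,0,0]]]'
python3 - <<'E'
from h import *
go(.4442,-.3822,.051,-16.2)
E
```

```text
time_s: 38.5
tcp_pos: [0.4452, -0.3814, 0.0537]
ee_rot: [0.0, 0.99, -0.139, 0.001]
contact_force: [0.0, -0.7, 0.6]
finger_gap: 0.0511
finger_force: 0.0
turn 0.031 then x -0.035 y 0.054 z 0.134
```

```bash
python3 -m creep '[[[0.6,-0.04,0.05,0.1,0],[0.6,0,0,0,0],[0,0,0,0,0],[0,0,0,0,0],[0,0,0,0,0],[0,0,0,0,0],[0,0,0,0,0],[0,0,0,0,0]]]' && python3 -m creep '[[[0,0,0,0,0]]]' && python3 -m creep '[[[0,0,0,-0.3,0],[0,0,0,-0.7,0],[0,0,0,-1,0],[0,0,0,-1,0],[0,0,0,0,0],[0,0,0,0,-0.92],[0,0,0,0,-0.92],[0,0,0,0,-0.92],[0,0,0,0,0],[0,0,0,0,0]]]'
python3 - <<'E'
from h import *
print(np.degrees(head())); go(.448,-.0552,.10,3)
E
```

```text
time_s: 39.3
tcp_pos: [0.4439, -0.3819, 0.0512]
ee_rot: [0.0, 0.99, -0.139, 0.0]
contact_force: [-0.2, -1.0, 3.0]
finger_gap: 0.0121
finger_force: 60.1
time_s: 39.4
tcp_pos: [0.4439, -0.3819, 0.0512]
ee_rot: [0.0, 0.99, -0.139, 0.0]
contact_force: [0.7, -0.3, 4.3]
finger_gap: 0.012
finger_force: 60.1
time_s: 40.4
tcp_pos: [0.4435, -0.3815, 0.1104]
ee_rot: [-0.0, 1.0, 0.024, -0.0]
contact_force: [0.5, 0.7, 0.5]
finger_gap: 0.0122
finger_force: 59.7
2.804093230575998
turn -0.028 then x 1.081 y -16.279 z 0.520
```

```bash
python3 -m creep '[[[0,0,0,0,-0.03],[0,0.064,-0.958,0,0],[0,0.064,-0.958,0,0],[0,0.064,-0.958,0,0],[0,0.064,-0.958,0,0],[0,0.064,-0.958,0,0],[0,0.064,-0.958,0,0],[0,0.064,-0.958,0,0],[0,0.064,-0.958,0,0],[0,0.064,-0.958,0,0],[0,0.064,-0.958,0,0],[0,0.064,-0.958,0,0],[0,0.064,-0.958,0,0],[0,0.064,-0.958,0,0],[0,0.064,-0.958,0,0],[0,0.064,-0.958,0,0],[0,0.064,-0.958,0,0],[0,0.064,-0.958,0,0],[0,0,0,0.9,0],[0,0,0,0.9,0]]]' && python3 -m creep '[[[0,0,0,0,0]]]'&& python3 -m creep '[[[0,0,0,0,0]]]'
python3 - <<'E'
from h import *
print(np.degrees(head())); go(.448,-.0552,.06,3)
d=grab('scene')
p=proj(d,[[.448,-.0552,.02],[.448,-.0552,.04]]); print(p)
u,v=p.mean(0).astype(int); save(d,'d.png',(u-35,v-30,u+35,v+30),8)
E
```

```text
time_s: 42.4
tcp_pos: [0.4479, -0.0543, 0.0753]
ee_rot: [0.0, 1.0, 0.028, 0.001]
contact_force: [-1.1, -0.3, -0.9]
finger_gap: 0.0126
finger_force: 59.7
time_s: 42.5
tcp_pos: [0.4452, -0.0541, 0.0726]
ee_rot: [-0.001, 1.0, 0.028, -0.002]
contact_force: [-0.8, 0.1, -1.1]
finger_gap: 0.0124
finger_force: 59.7
time_s: 42.6
tcp_pos: [0.4469, -0.0549, 0.075]
ee_rot: [-0.0, 1.0, 0.028, -0.0]
contact_force: [0.1, 0.0, 0.1]
finger_gap: 0.0126
finger_force: 59.7
3.1909201447100246
turn 0.028 then x 0.056 y 0.018 z 0.748
[[261.7853367  175.56418551]
 [261.98022423 170.03413494]]
```

View pics/d.png

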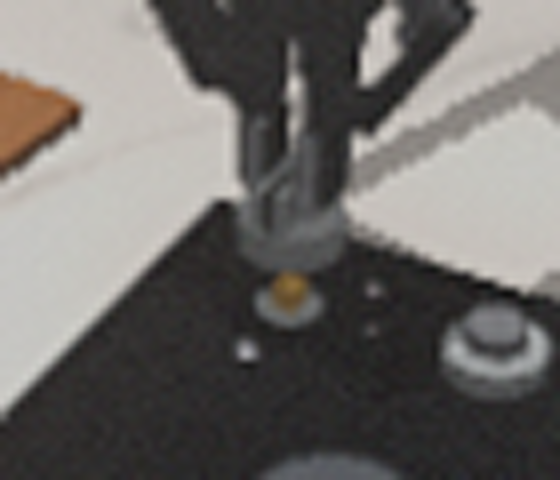

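Knob skirt is at (291,240), right above the spindle top at (290,292). The off dot is at (246,350). I'll lower it in small steps.

```bash
python3 -m creep '[[[0,0.04,0.02,0.3,0.02],[0,0,0,0.3,0],[0,0,0,0.1,0],[0,0,0,0,0]]]' && python3 -m creep '[[[0,0,0,0.1,0],[0,0,0,0.1,0],[0,0,0,0.05,0],[0,0,0,0,0]]]'
```

```text
time_s: 43.05
tcp_pos: [0.4477, -0.0556, 0.0604]
ee_rot: [-0.0, 1.0, 0.027, -0.0]
contact_force: [0.2, 0.5, -1.0]
finger_gap: 0.0127
finger_force: 59.7
time_s: 43.45
tcp_pos: [0.4485, -0.0557, 0.0566]
ee_rot: [0.0, 1.0, 0.027, 0.0]
contact_force: [-2.3, 1.2, 6.3]
finger_gap: 0.0123
finger_force: 60.6
```

```bash
python3 -m creep '[[[0,-0.03,-0.02,0,0],[0,0,0,0.03,0],[0,0,0,0,0]]]'&& python3 -m creep '[[[0,0,0,0.05,0],[0,0,0,0,0]]]'
```

```text
time_s: 43.75
tcp_pos: [0.4485, -0.0556, 0.0565]
ee_rot: [0.0, 1.0, 0.027, 0.001]
contact_force: [-2.1, -0.0, 9.5]
finger_gap: 0.0126
finger_force: 61.0
time_s: 43.95
tcp_pos: [0.4486, -0.0551, 0.0554]
ee_rot: [-0.0, 1.0, 0.027, 0.001]
contact_force: [1.5, 4.4, 1.4]
finger_gap: 0.0124
finger_force: 59.9
```

```bash
python3 -m creep '[[[0,0,-0.02,0.08,0],[0,0,0,0.05,0],[0,0,0,0,0]]]'&& python3 -m creep '[[[0,0,0,0.08,0],[0,0,0,0.05,0],[0,0,0,0,0]]]'
```

```text
time_s: 44.25
tcp_pos: [0.4478, -0.0547, 0.0517]
ee_rot: [-0.0, 1.0, 0.027, 0.0]
contact_force: [2.2, 3.6, 0.1]
finger_gap: 0.0127
finger_force: 59.9
time_s: 44.55
tcp_pos: [0.4478, -0.0547, 0.0492]
ee_rot: [-0.0, 1.0, 0.027, 0.0]
contact_force: [4.4, 4.0, 1.3]
finger_gap: 0.0123
finger_force: 60.1
```

```bash
python3 -m creep '[[[0,0.02,-0.02,0.06,0],[0,0,0,0.04,0],[0,0,0,0,0]]]'&& python3 -m creep '[[[0,0,0,0.06,0],[0,0,0,0,0]]]'
```

```text
time_s: 44.85
tcp_pos: [0.4479, -0.0546, 0.0472]
ee_rot: [0.0, 1.0, 0.027, 0.0]
contact_force: [1.8, 2.1, 3.7]
finger_gap: 0.0124
finger_force: 60.2
time_s: 45.05
tcp_pos: [0.448, -0.0546, 0.0471]
ee_rot: [0.0, 1.0, 0.027, -0.0]
contact_force: [-6.2, 3.7, 19.8]
finger_gap: 0.0124
finger_force: 62.3
```

```bash
python3 -m creep '[[[0.3,0,0,0,0],[0.5,0,0,0,0],[0.5,0,0,0,0],[0.5,0,0,0,0],[0.5,0,0,-0.4,0],[0.5,0,0,-0.8,0],[0.5,0,0,-1,0],[0.5,0,0,-0.8,0],[0.5,0,0,0,0.6],[0.5,0,0,0,0.6],[0.5,0.42,0.9265,0,0],[0.5,0.42,0.9265,0,0],[0.5,0.42,0.9265,0,0],[0.5,0.42,0.9265,0,0],[0.5,0.42,0.9265,0,0],[0.5,0.42,0.9265,0,0]]]'
python3 - <<'E'
from h import *
d=grab('top'); w=cloud(d); parts(w); go(.5608,-.3818,.11,-5.3)
P=w.reshape(-1,3); q=P[(abs(P[:,0]-.448)<.03)&(abs(P[:,1]+.055)<.03)&(P[:,2]>.034)&(P[:,2]<.05)]; print('knob',len(q),np.median(q[:,2]) if len(q) else 0, q.mean(0))
E
```

```text
time_s: 46.65
tcp_pos: [0.4882, -0.1706, 0.1065]
ee_rot: [0.0, 0.999, -0.045, 0.0]
contact_force: [0.2, -0.5, 0.3]
finger_gap: 0.0429
finger_force: 0.0
n39 zt 0.0453 mean [ 0.6082 -0.3969] rect [ 607.1 -396.5] [13.9 18.5] ang 16.8
turn 0.009 then x 4.531 y 10.054 z -0.154
knob 92 0.04010281130311626 [ 0.44833014 -0.05548626  0.04002496]
```

Right knob is home: its top is at 40 mm. The other knob has been knocked aside, so I'll back off and look.

```bash
python3 -m creep '[[[0.5,-0.42,-0.9265,0,0],[0.5,-0.42,-0.9265,0,0],[0.5,-0.42,-0.9265,0,0],[0.5,-0.42,-0.9265,0,0],[0.5,-0.42,-0.9265,0,0],[0.5,-0.42,-0.9265,0,0]]]'
python3 - <<'E'
from h import *
d=grab('top'); w=cloud(d); parts(w); go(.5608,-.3818,.11,-5.3)
p=proj(d,[.59,-.39,.044])[0].astype(int);print(p); u,v=p; save(d,'e.png',(u-40,v-30,u+40,v+30),8)
E
```

```text
time_s: 47.3
tcp_pos: [0.4474, -0.0536, 0.1064]
ee_rot: [0.0, 0.999, -0.045, 0.0]
contact_force: [-0.2, -0.7, -0.1]
finger_gap: 0.0426
finger_force: 0.0
n100 zt 0.0453 mean [ 0.5964 -0.3961] rect [ 596.6 -396.8] [39.9 15.3] ang 0.6
turn 0.020 then x 7.223 y 15.926 z -0.203
[401 183]
```

View pics/e.png

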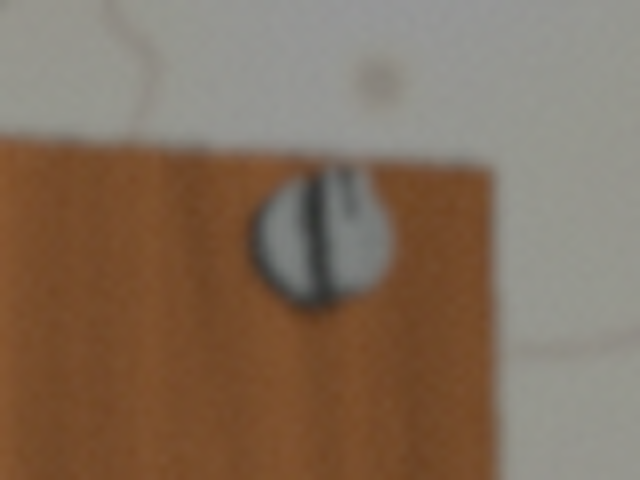

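Knob A now sits at crop (322,240), near the board's rear edge, with its pointer still toward +x. Measured at (0.5965, -0.3965), yaw about 1°.

```bash
python3 -m creep '[[[0.6,0,0,0,-0.92],[0.6,0.3965,0.957,0,0],[0.6,0.3965,0.957,0,0],[0.6,0.3965,0.957,0,0],[0.6,0.3965,0.957,0,0],[0.6,0.3965,0.957,0,0],[0.6,0.3965,0.957,0,0],[0.6,0.3965,0.957,0,0],[0.6,0.3965,0.957,0,0],[0.6,0.3965,0.957,0,0],[0.6,0.3965,0.957,0,0],[0.6,0.3965,0.957,0,0],[0.6,0.3965,0.957,0,0],[0.6,0.3965,0.957,0,0],[0.6,0.3965,0.957,0,0],[0.6,0.3965,0.957,0,0],[0.6,0.3965,0.957,0,0],[0.6,0.3965,0.957,0,0],[0.6,0.3965,0.957,0,0],[0.6,0,0,0,0]]]' && python3 -m creep '[[[0.6,0,0,0,0]]]' && python3 -m creep '[[[0.6,0,0,0,0]]]'
python3 - <<'E'
from h import *
go(.5965,-.3966,.052,1)
E
```

```text
time_s: 49.35
tcp_pos: [0.5975, -0.3984, 0.1062]
ee_rot: [0.001, 1.0, 0.009, 0.0]
contact_force: [-0.1, 0.3, 0.7]
finger_gap: 0.0516
finger_force: 0.0
time_s: 49.45
tcp_pos: [0.5971, -0.3962, 0.1058]
ee_rot: [-0.0, 1.0, 0.01, -0.0]
contact_force: [-0.0, 0.1, -0.2]
finger_gap: 0.0514
finger_force: 0.0
time_s: 49.55
tcp_pos: [0.5971, -0.3953, 0.1058]
ee_rot: [-0.0, 1.0, 0.01, -0.0]
contact_force: [0.3, 0.0, -0.0]
finger_gap: 0.0513
finger_force: 0.0
turn 0.022 then x -0.031 y 0.064 z 2.688
```

```bash
python3 -m creep '[[[0.6,-0.03,0.02,0.8,0],[0.6,0,0,0.8,0],[0.6,0,0,0.6,0],[0.6,0,0,0.4,0],[0.6,0,0,0.1,0],[0.6,0,0,0.03,0],[0.6,0,0,0,0],[0.6,0,0,0,0]]]' && python3 -m creep '[[[0.6,0,0,0,0]]]'
```

```text
time_s: 50.35
tcp_pos: [0.5973, -0.3969, 0.0523]
ee_rot: [0.0, 1.0, 0.01, 0.001]
contact_force: [-0.7, 0.4, 0.2]
finger_gap: 0.0511
finger_force: 0.0
time_s: 50.45
tcp_pos: [0.5972, -0.3968, 0.0522]
ee_rot: [0.0, 1.0, 0.01, 0.001]
contact_force: [0.1, 0.4, 0.7]
finger_gap: 0.0514
finger_force: 0.0
```

```bash
python3 -m creep '[[[0.6,-0.03,0,0.05,0],[0.6,0,0,0,0],[0,0,0,0,0],[0,0,0,0,0],[0,0,0,0,0],[0,0,0,0,0],[0,0,0,0,0],[0,0,0,0,0],[0,0,0,0,0]]]' && python3 -m creep '[[[0,0,0,-0.3,0],[0,0,0,-0.7,0],[0,0,0,-1,0],[0,0,0,-1,0],[0,0,0,0,-0.27],[0,0,0,0,0],[0,0,0,0,0]]]'&& python3 -m creep '[[[0,0,0,0,0]]]'
python3 - <<'E'
from h import *
print(np.degrees(head())); go(.4387,.1146,.07,3.05)
E
```

```text
time_s: 51.35
tcp_pos: [0.5963, -0.3966, 0.0505]
ee_rot: [0.0, 1.0, 0.01, 0.0]
contact_force: [0.5, 0.4, 2.0]
finger_gap: 0.0124
finger_force: 60.5
time_s: 52.05
tcp_pos: [0.596, -0.3964, 0.1106]
ee_rot: [-0.0, 1.0, 0.026, -0.0]
contact_force: [0.5, -0.2, -0.6]
finger_gap: 0.0125
finger_force: 60.2
time_s: 52.15
tcp_pos: [0.5957, -0.3961, 0.1097]
ee_rot: [-0.0, 1.0, 0.026, -0.001]
contact_force: [-0.4, -0.7, -1.4]
finger_gap: 0.0125
finger_force: 60.2
2.955806862829005
turn -0.014 then x -6.482 y -25.918 z 1.984
```

```bash
python3 -m creep '[[[0,-0.24,-0.96,0,0],[0,-0.24,-0.96,0,0],[0,-0.24,-0.96,0,0],[0,-0.24,-0.96,0,0],[0,-0.24,-0.96,0,0],[0,-0.24,-0.96,0,0],[0,-0.24,-0.96,0,0],[0,-0.24,-0.96,0,0],[0,-0.24,-0.96,0,0],[0,-0.24,-0.96,0,0],[0,-0.24,-0.96,0,0],[0,-0.24,-0.96,0,0],[0,-0.24,-0.96,0,0],[0,-0.24,-0.96,0,0],[0,-0.24,-0.96,0,0],[0,-0.24,-0.96,0,0],[0,-0.24,-0.96,0,0],[0,-0.24,-0.96,0,0]]]' && python3 -m creep '[[[0,-0.24,-0.96,0,0],[0,-0.24,-0.96,0,0],[0,-0.24,-0.96,0,0],[0,-0.24,-0.96,0,0],[0,-0.24,-0.96,0,0],[0,-0.24,-0.96,0,0],[0,-0.24,-0.96,0,0],[0,-0.24,-0.96,0,0],[0,-0.24,-0.96,0,0],[0,0,0,0.9,0],[0,0,0,0.8,0],[0,0,0,0,0],[0,0,0,0,0]]]' && python3 -m creep '[[[0,0,0,0,0]]]'
python3 - <<'E'
from h import *
print(np.degrees(head())); go(.4387,.1146,.06,3)
d=grab('scene')
p=proj(d,[[.4387,.1146,.02],[.4387,.1146,.04]]); print(p)
u,v=p.mean(0).astype(int); save(d,'f.png',(u-35,v-30,u+35,v+30),8)
E
```

```text
time_s: 53.95
tcp_pos: [0.4912, -0.0548, 0.1101]
ee_rot: [-0.0, 1.0, 0.026, -0.0]
contact_force: [1.0, -0.5, -0.6]
finger_gap: 0.0125
finger_force: 60.2
time_s: 55.25
tcp_pos: [0.4392, 0.1145, 0.0762]
ee_rot: [0.0, 1.0, 0.026, -0.001]
contact_force: [-0.1, 0.0, 0.2]
finger_gap: 0.0125
finger_force: 60.2
time_s: 55.35
tcp_pos: [0.4402, 0.1145, 0.0772]
ee_rot: [-0.0, 1.0, 0.026, 0.001]
contact_force: [0.2, -0.3, -0.1]
finger_gap: 0.0124
finger_force: 60.2
2.974745951573177
turn -0.004 then x -0.076 y -0.009 z 0.860
[[314.837861   191.85053993]
 [315.62788695 186.18931515]]
```

View pics/f.png

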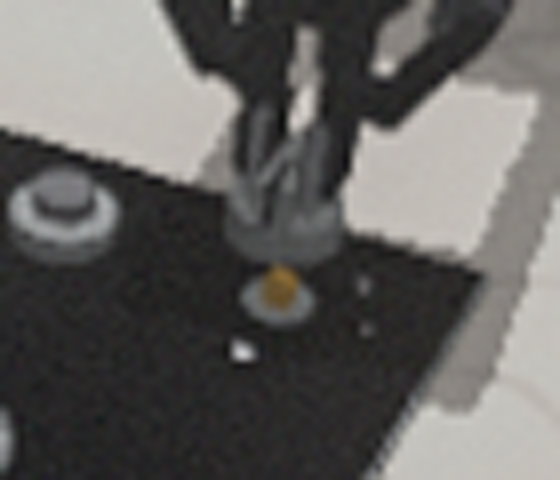

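Knob skirt at (285,235) above the left spindle at (280,287), consistent with the projection.

```bash
python3 -m creep '[[[0,-0.04,0,0.3,0],[0,0,0,0.3,0],[0,0,0,0.2,0],[0,0,0,0,0]]]' && python3 -m creep '[[[0,0,0,0.06,0],[0,0,0,0.06,0],[0,0,0,0.06,0],[0,0,0,0,0]]]'
```

```text
time_s: 55.8
tcp_pos: [0.4381, 0.1143, 0.0593]
ee_rot: [0.0, 1.0, 0.026, -0.001]
contact_force: [-0.4, -0.2, -0.2]
finger_gap: 0.0122
finger_force: 60.2
time_s: 56.2
tcp_pos: [0.4389, 0.1144, 0.0566]
ee_rot: [0.0, 1.0, 0.026, -0.0]
contact_force: [-1.3, 0.8, 0.2]
finger_gap: 0.0125
finger_force: 60.2
```

```bash
python3 -m creep '[[[0,0,0,0.08,0],[0,0,0,0,0]]]' && python3 -m creep '[[[0,0,0,0.08,0],[0,0,0,0,0]]]'
```

```text
time_s: 56.4
tcp_pos: [0.4394, 0.1148, 0.0554]
ee_rot: [-0.0, 1.0, 0.026, 0.001]
contact_force: [2.3, 4.0, -2.6]
finger_gap: 0.0126
finger_force: 60.1
time_s: 56.6
tcp_pos: [0.4393, 0.115, 0.0537]
ee_rot: [-0.001, 1.0, 0.026, 0.001]
contact_force: [0.7, 6.2, 0.7]
finger_gap: 0.0125
finger_force: 60.4
```

Engaged. The sideways force points to +y, so I'll ease that way while lowering.

```bash
python3 -m creep '[[[0,0,-0.03,0.08,0],[0,0,0,0.05,0],[0,0,0,0,0]]]' && python3 -m creep '[[[0,0,-0.01,0.08,0],[0,0,0,0.05,0],[0,0,0,0,0]]]'&& python3 -m creep '[[[0,0,0,0.05,0],[0,0,0,0,0]]]'
```

```text
time_s: 56.9
tcp_pos: [0.4391, 0.1151, 0.0509]
ee_rot: [-0.0, 1.0, 0.026, 0.0]
contact_force: [3.1, 3.7, -0.8]
finger_gap: 0.0123
finger_force: 60.3
time_s: 57.2
tcp_pos: [0.439, 0.1152, 0.0482]
ee_rot: [0.0, 1.0, 0.026, 0.0]
contact_force: [2.8, 2.9, -0.1]
finger_gap: 0.0127
finger_force: 60.2
time_s: 57.4
tcp_pos: [0.4391, 0.1151, 0.0473]
ee_rot: [0.0, 1.0, 0.026, 0.0]
contact_force: [3.4, 1.7, 0.5]
finger_gap: 0.0124
finger_force: 60.3
```

```bash
python3 -m creep '[[[0,0.01,-0.01,0.05,0],[0,0,0,0.03,0],[0,0,0,0,0]]]' && python3 -m creep '[[[0,0,0,0.03,0],[0,0,0,0,0]]]'
```

```text
time_s: 57.7
tcp_pos: [0.4391, 0.1153, 0.0464]
ee_rot: [0.0, 1.0, 0.026, -0.0]
contact_force: [-2.0, -0.1, 11.2]
finger_gap: 0.0125
finger_force: 61.8
time_s: 57.9
tcp_pos: [0.4392, 0.1152, 0.0464]
ee_rot: [0.0, 1.0, 0.026, -0.0]
contact_force: [-5.5, -0.7, 18.4]
finger_gap: 0.0126
finger_force: 62.8
```

```bash
python3 -m creep '[[[0.3,0,0,0,0],[0.5,0,0,0,0],[0.5,0,0,0,0],[0.5,0,0,0,0],[0.5,0,0,-0.4,0],[0.5,0,0,-0.8,0],[0.5,0,0,-1,0],[0.5,0,0,-1,0],[0.5,0,0,-1,0]]]' && python3 -m creep '[[[0,0,1,0,0],[0,0,1,0,0],[0,0,1,0,0],[0,0,1,0,0],[0,0,1,0,0],[0,0,1,0,0],[0,0,1,0,0],[0,0,1,0,0],[0,0,1,0,0],[0,0,1,0,0],[0,0,1,0,0],[0,0,1,0,0],[0,0,1,0,0],[0,0,1,0,0],[0,0,1,0,0],[0,0,1,0,0],[0,0,1,0,0],[0,0,1,0,0]]]'
python3 - <<'E'
from h import *
d=grab('top'); w=cloud(d); P=w.reshape(-1,3)
for n,x,y,lo in[('R',.448,-.0547,.034),('L',.439,.115,.034),('cap',.5785,.037,.03),('ign',.4435,.03,.025)]:
    q=P[(abs(P[:,0]-x)<.032)&(abs(P[:,1]-y)<.032)&(P[:,2]>lo)&(P[:,2]<.06)]
    r=cv2.minAreaRect((q[:,:2]*1000).astype(np.float32)); e,V=np.linalg.eigh(np.cov(q[:,:2].T)); a=V[:,1]*np.sign(V[0,1]); print(n,len(q),np.percentile(q[:,2],[50,90]).round(4),q.mean(0).round(4),np.round(r[0],1),np.round(r[1],1),np.degrees(np.arctan2(a[1],a[0])).round(1))
save(d,'g.png',(175,150,300,250),6)
go(.4435,.0303,.10,3)
E
```

```text
time_s: 58.8
tcp_pos: [0.439, 0.1154, 0.1304]
ee_rot: [0.0, 1.0, 0.026, 0.0]
contact_force: [-0.5, -0.2, -0.1]
finger_gap: 0.0429
finger_force: 0.0
time_s: 60.6
tcp_pos: [0.4578, -0.245, 0.1296]
ee_rot: [0.0, 1.0, 0.026, 0.0]
contact_force: [0.4, -0.9, 0.8]
finger_gap: 0.0001
finger_force: 0.0
R 91 [0.0399 0.0424] [ 0.4483 -0.0556  0.0401] [448.4 -55.7] [37.8 13.5] 5.2
L 95 [0.04   0.0426] [0.44   0.1134 0.04  ] [440.1 113.3] [36.8 12.8] 2.0
cap 428 [0.0394 0.0417] [0.5786 0.0359 0.0393] [578.8  36.3] [58.4 57.6] -20.2
ign 69 [0.0297 0.0321] [0.4451 0.0299 0.0298] [444.5  30. ] [19.9 22.5] 81.4
turn -0.009 then x 0.007 y -13.915 z 1.499
```

View pics/g.png

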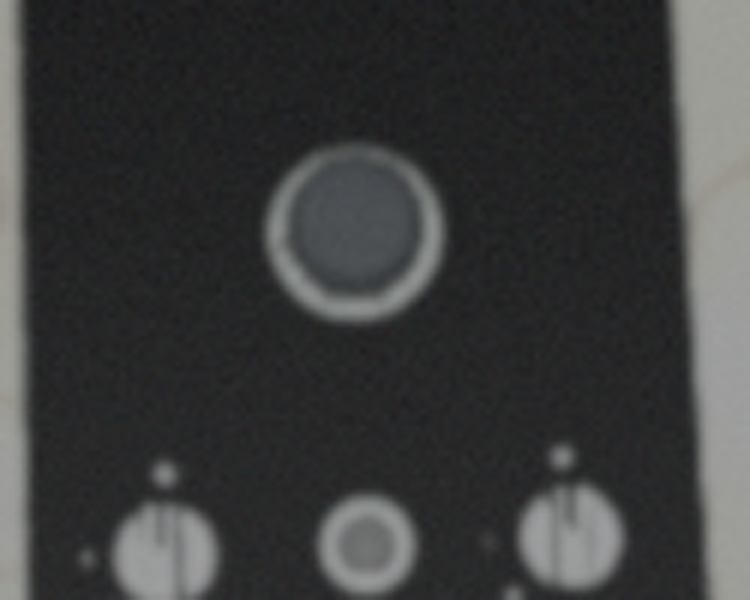

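Both knobs are home with tops at 40 mm, pointers in line with their off dots at (165,473) and (562,457). The cap is centred and the button is at (367,545). Now the igniter, with the fingers shut.

```bash
python3 -m creep '[[[0,0,-0.928,0,0],[0,0,-0.928,0,0],[0,0,-0.928,0,0],[0,0,-0.928,0,0],[0,0,-0.928,0,0],[0,0,-0.928,0,0],[0,0,-0.928,0,0],[0,0,-0.928,0,0],[0,0,-0.928,0,0],[0,0,-0.928,0,0],[0,0,-0.928,0,0],[0,0,-0.928,0,0],[0,0,-0.928,0,0],[0,0,-0.928,0,0],[0,0,-0.928,0,0],[0,0,0,0.9,0],[0,0,0,0.9,0],[0,0,0,0.9,0],[0,0,0,0.7,0],[0,0,0,0,0]]]' && python3 -m creep '[[[0,0,0,0,0]]]'; python3 -c "
from h import *
go(.4437,.0303,.055,3)"
```

```text
time_s: 62.65
tcp_pos: [0.4408, 0.0349, 0.0592]
ee_rot: [-0.0, 1.0, 0.026, -0.002]
contact_force: [-0.7, 0.5, -0.7]
finger_gap: -0.0
finger_force: 0.0
time_s: 62.75
tcp_pos: [0.4428, 0.0346, 0.0614]
ee_rot: [-0.0, 1.0, 0.026, -0.0]
contact_force: [0.1, 1.2, 0.1]
finger_gap: -0.0001
finger_force: 0.0
turn 0.004 then x 0.033 y 0.216 z 0.321
```

```bash
python3 -m creep '[[[0,0.05,0.2,0.2,0],[0,0,0,0.15,0],[0,0,0,0.1,0],[0,0,0,0.1,0],[0,0,0,0,0]]]' && python3 -m creep '[[[0,0,0,0.08,0],[0,0,0,0.05,0],[0,0,0,0,0]]]'
```

```text
time_s: 63.25
tcp_pos: [0.4447, 0.0299, 0.0502]
ee_rot: [0.0, 1.0, 0.026, 0.0]
contact_force: [0.4, -1.0, 2.4]
finger_gap: -0.0001
finger_force: 1.2
time_s: 63.55
tcp_pos: [0.4447, 0.0299, 0.0476]
ee_rot: [0.0, 1.0, 0.026, 0.0]
contact_force: [0.4, -1.5, 3.4]
finger_gap: 0.0001
finger_force: 1.9
```

```bash
python3 -m creep '[[[0,0,0,0.05,0],[0,0,0,0.05,0],[0,0,0,0,0]]]' && python3 -m creep '[[[0,0,0,0.04,0],[0,0,0,0,0],[0,0,0,0,0]]]'
```

```text
time_s: 63.85
tcp_pos: [0.4448, 0.0299, 0.046]
ee_rot: [0.0, 1.0, 0.026, 0.0]
contact_force: [-1.9, -1.0, 8.5]
finger_gap: 0.0001
finger_force: 4.0
time_s: 64.15
tcp_pos: [0.4449, 0.0299, 0.0458]
ee_rot: [0.0, 1.0, 0.026, 0.0]
contact_force: [-6.1, -2.0, 16.8]
finger_gap: 0.0003
finger_force: 8.4
```

The button is bottomed out: travel has stopped and the force reads 17 N. I'll release it, back off and check.

```bash
python3 -m creep '[[[0,0,0,-0.3,0],[0,0,0,-0.6,0],[0,0,0,-1,0],[0,0,0,-1,0],[0,0,0,-1,0],[0,0,0,-1,0],[0,0,1,0,0],[0,0,1,0,0],[0,0,1,0,0],[0,0,1,0,0],[0,0,1,0,0],[0,0,1,0,0],[0,0,1,0,0],[0,0,1,0,0],[0,0,1,0,0],[0,0,1,0,0],[0,0,1,0,0],[0,0,1,0,0],[0,0,0,0,0],[0,0,0,0,0]]]'
python3 - <<'E'
from h import *
d=grab('top'); w=cloud(d); P=w.reshape(-1,3)
for n,x,y,lo,hi in[('R',.448,-.0547,.034,.06),('L',.439,.115,.034,.06),('cap',.5785,.037,.03,.06),('ign',.4445,.03,.024,.06),('jA',.5367,.329,.09,.12),('jB',.414,.3074,.09,.12)]:
    q=P[(abs(P[:,0]-x)<.032)&(abs(P[:,1]-y)<.032)&(P[:,2]>lo)&(P[:,2]<hi)]
    print(n,len(q),np.percentile(q[:,2],[50,90]).round(4),q.mean(0).round(4))
save(d,'z.png',s=1.56)
E
```

```text
time_s: 66.15
tcp_pos: [0.4567, -0.2094, 0.1426]
ee_rot: [-0.0, 1.0, 0.026, -0.0]
contact_force: [0.5, 1.2, -0.1]
finger_gap: 0.0004
finger_force: 0.0
R 91 [0.0402 0.0419] [ 0.4485 -0.0556  0.0399]
L 95 [0.0401 0.0418] [0.4399 0.1134 0.0399]
cap 429 [0.0394 0.0419] [0.5787 0.0359 0.0393]
ign 71 [0.03   0.0318] [0.4448 0.0298 0.0298]
jA 247 [0.1009 0.1029] [0.5371 0.3292 0.1005]
jB 259 [0.1007 0.103 ] [0.4139 0.3075 0.1005]
```

View pics/z.png

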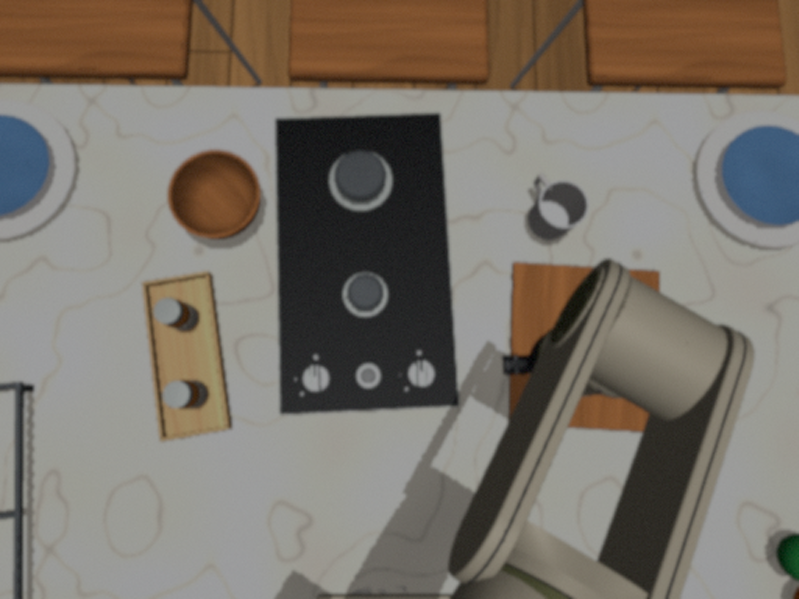

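Everything is in place: jars at (172,313) and (183,394), cap at (366,292), knobs at (316,378) and (421,373). The button is back up, and the bowl and mug haven't moved.

```bash
python3 -c "
from cell import *
print(job_done())"
```

```text
the job is handed in; nothing more can be done
None
```

I handed the job in at about 66 s: both jars are upright in the tray, crown and cap are seated, both knobs are home with pointers at off, and the igniter was then pressed fully down and sprang back; the bowl and mug were left alone.

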